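# Re-relay the generator test panel and crank it

## Task

Pull every burnt black relay out of the grey panel and leave it in the red scrap tray, and plug every blue relay on the bench fully home into a panel socket (any free one), then open the fuel tap so that its lever points at the green mark. Last of all, turn the starter key clockwise to its stop, hold it there for about a second and let it spring back, leaving everything as set; do not shift the screwdriver, tape or green tin.

Things in the scene. Friction and masses are not known exactly. Their poses are not given: they have to be found in the camera images.
- new0: New relay, blue with a white top: brass plug foot 48 x 40 mm (x, y), 14 mm deep, lowest 4 mm tapered; on it a base slab 56 x 48 x 12 mm that stops on the panel, and on that a grip block 40 x 30 mm (x, y), 26 mm high; 52 mm high in all, 100 g, bottom-heavy. Origin: centre of the foot's underside; z up, x along the longer side. May be absent. Stands loose on the bench at the start.
- new1: New relay, blue with a white top: brass plug foot 48 x 40 mm (x, y), 14 mm deep, lowest 4 mm tapered; on it a base slab 56 x 48 x 12 mm that stops on the panel, and on that a grip block 40 x 30 mm (x, y), 26 mm high; 52 mm high in all, 100 g, bottom-heavy. Origin: centre of the foot's underside; z up, x along the longer side. May be absent. Stands loose on the bench at the start.
- new2: New relay, blue with a white top: brass plug foot 48 x 40 mm (x, y), 14 mm deep, lowest 4 mm tapered; on it a base slab 56 x 48 x 12 mm that stops on the panel, and on that a grip block 40 x 30 mm (x, y), 26 mm high; 52 mm high in all, 100 g, bottom-heavy. Origin: centre of the foot's underside; z up, x along the longer side. May be absent. Stands loose on the bench at the start.
- new3: New relay, blue with a white top: brass plug foot 48 x 40 mm (x, y), 14 mm deep, lowest 4 mm tapered; on it a base slab 56 x 48 x 12 mm that stops on the panel, and on that a grip block 40 x 30 mm (x, y), 26 mm high; 52 mm high in all, 100 g, bottom-heavy. Origin: centre of the foot's underside; z up, x along the longer side. May be absent. Stands loose on the bench at the start.
- dead0: Burnt relay, black with a scorched brown top: brass plug foot 48 x 40 mm (x, y), 14 mm deep, lowest 4 mm tapered; on it a base slab 56 x 48 x 12 mm that stops on the panel, and on that a grip block 40 x 30 mm (x, y), 26 mm high; 52 mm high in all, 100 g, bottom-heavy. Origin: centre of the foot's underside; z up, x along the longer side. May be absent. Starts plugged home in one of the sockets.
- dead1: Burnt relay, black with a scorched brown top: brass plug foot 48 x 40 mm (x, y), 14 mm deep, lowest 4 mm tapered; on it a base slab 56 x 48 x 12 mm that stops on the panel, and on that a grip block 40 x 30 mm (x, y), 26 mm high; 52 mm high in all, 100 g, bottom-heavy. Origin: centre of the foot's underside; z up, x along the longer side. May be absent. Starts plugged home in one of the sockets.
- dead2: Burnt relay, black with a scorched brown top: brass plug foot 48 x 40 mm (x, y), 14 mm deep, lowest 4 mm tapered; on it a base slab 56 x 48 x 12 mm that stops on the panel, and on that a grip block 40 x 30 mm (x, y), 26 mm high; 52 mm high in all, 100 g, bottom-heavy. Origin: centre of the foot's underside; z up, x along the longer side. May be absent. Starts plugged home in one of the sockets.
- dead3: Burnt relay, black with a scorched brown top: brass plug foot 48 x 40 mm (x, y), 14 mm deep, lowest 4 mm tapered; on it a base slab 56 x 48 x 12 mm that stops on the panel, and on that a grip block 40 x 30 mm (x, y), 26 mm high; 52 mm high in all, 100 g, bottom-heavy. Origin: centre of the foot's underside; z up, x along the longer side. May be absent. Starts plugged home in one of the sockets.
- panel: Relay panel, a grey block fixed to the bench, 170 x 160 x 45 mm (x, y, z), with four sockets in its top face, on a 70 x 70 mm grid. Origin: centre of its underside.
- socket0 (a point): Centre of the mouth of a socket in the panel's top face (45 mm above the bench): a rectangular well 50 x 42 mm (x, y) and 16 mm deep, axes as the panel's. Any relay fits any socket, either way round (half a turn); a relay fully home has its foot's underside 14 mm below this point.
- socket1 (a point): Centre of the mouth of a socket in the panel's top face (45 mm above the bench): a rectangular well 50 x 42 mm (x, y) and 16 mm deep, axes as the panel's. Any relay fits any socket, either way round (half a turn); a relay fully home has its foot's underside 14 mm below this point.
- socket2 (a point): Centre of the mouth of a socket in the panel's top face (45 mm above the bench): a rectangular well 50 x 42 mm (x, y) and 16 mm deep, axes as the panel's. Any relay fits any socket, either way round (half a turn); a relay fully home has its foot's underside 14 mm below this point.
- socket3 (a point): Centre of the mouth of a socket in the panel's top face (45 mm above the bench): a rectangular well 50 x 42 mm (x, y) and 16 mm deep, axes as the panel's. Any relay fits any socket, either way round (half a turn); a relay fully home has its foot's underside 14 mm below this point.
- scrap: Red open scrap tray, fixed, 160 x 140 mm (x, y), 35 mm high, walls and floor 4 to 5 mm. Origin: centre of its underside.
- fuel_lever (a joint): Fuel tap lever's angle in rad: 0 shut, to 1.5 fully open; grows counter-clockwise seen from above, about the vertical axis through lever_hub. Stays where it is left (friction torque 0.06 N m). The green mark is at 0.80.
- lever_hub (a point): On the tap's vertical axis at mid height of the red lever, 63 mm above the bench; turns with the lever: x points along the lever to its pointing end. The lever is an upright bar 12 mm thick and 26 mm high (top 13 mm above this point), reaching 70 mm ahead and 20 mm behind the axis, above a white dial (dial face 24 mm below this point). The tap's square foot is 100 mm wide.
- green_mark (a point): Centre of the green mark painted on the tap's white dial, 36 mm from the axis.
- key (a joint): Starter key's angle in rad: 0 at rest, 1.0 at its stop; grows clockwise seen from above, about the vertical axis through key_grip. A spring returns it to 0 when let go (torque 0.03 N m at 0, 0.11 N m at the stop).
- key_grip (a point): On the key's vertical axis, 65 mm above the bench; turns with the key, x along its bow. The bow is an upright black bar 38 mm long, 10 mm thick, 30 mm high (top 13 mm above this point), on a yellow switch box 85 x 85 x 35 mm whose steel collar ends 26 mm below this point.
- driver: Bystander: yellow screwdriver lying on the bench, 150 mm long along its x, under 35 mm high.
- tape: Bystander: black roll of tape lying flat, 70 mm across, 22 mm high; origin at the centre of its underside.
- tin: Bystander: green tin with a white cap, 60 mm across, 75 mm high, standing; origin at the centre of its underside.
Mind the look-alikes: they are no part of the job. Leave any turquoise look-alike of the new1 alone. Leave any orange look-alike of the dead0 alone.

How it is judged:
On the way, in this order (a step that is already met when the one before it is completed fails the run):
1. every burnt relay is in the scrap tray and every new relay is fully home in a socket (angle between each of new0, new1, new2, new3's own z axis and vertical below 0.07 rad and ((horizontal distance between new0 and socket0 below 0.004 m and z of new0 in the frame of socket0 below -0.0115 m and angle between the x axis of new0 and the x axis of socket0, either way round below 0.12 rad) or (horizontal distance between new0 and socket1 below 0.004 m and z of new0 in the frame of socket1 below -0.0115 m and angle between the x axis of new0 and the x axis of socket1, either way round below 0.12 rad) or (horizontal distance between new0 and socket2 below 0.004 m and z of new0 in the frame of socket2 below -0.0115 m and angle between the x axis of new0 and the x axis of socket2, either way round below 0.12 rad) or (horizontal distance between new0 and socket3 below 0.004 m and z of new0 in the frame of socket3 below -0.0115 m and angle between the x axis of new0 and the x axis of socket3, either way round below 0.12 rad)) and ((horizontal distance between new1 and socket0 below 0.004 m and z of new1 in the frame of socket0 below -0.0115 m and angle between the x axis of new1 and the x axis of socket0, either way round below 0.12 rad) or (horizontal distance between new1 and socket1 below 0.004 m and z of new1 in the frame of socket1 below -0.0115 m and angle between the x axis of new1 and the x axis of socket1, either way round below 0.12 rad) or (horizontal distance between new1 and socket2 below 0.004 m and z of new1 in the frame of socket2 below -0.0115 m and angle between the x axis of new1 and the x axis of socket2, either way round below 0.12 rad) or (horizontal distance between new1 and socket3 below 0.004 m and z of new1 in the frame of socket3 below -0.0115 m and angle between the x axis of new1 and the x axis of socket3, either way round below 0.12 rad)) and ((horizontal distance between new2 and socket0 below 0.004 m and z of new2 in the frame of socket0 below -0.0115 m and angle between the x axis of new2 and the x axis of socket0, either way round below 0.12 rad) or (horizontal distance between new2 and socket1 below 0.004 m and z of new2 in the frame of socket1 below -0.0115 m and angle between the x axis of new2 and the x axis of socket1, either way round below 0.12 rad) or (horizontal distance between new2 and socket2 below 0.004 m and z of new2 in the frame of socket2 below -0.0115 m and angle between the x axis of new2 and the x axis of socket2, either way round below 0.12 rad) or (horizontal distance between new2 and socket3 below 0.004 m and z of new2 in the frame of socket3 below -0.0115 m and angle between the x axis of new2 and the x axis of socket3, either way round below 0.12 rad)) and ((horizontal distance between new3 and socket0 below 0.004 m and z of new3 in the frame of socket0 below -0.0115 m and angle between the x axis of new3 and the x axis of socket0, either way round below 0.12 rad) or (horizontal distance between new3 and socket1 below 0.004 m and z of new3 in the frame of socket1 below -0.0115 m and angle between the x axis of new3 and the x axis of socket1, either way round below 0.12 rad) or (horizontal distance between new3 and socket2 below 0.004 m and z of new3 in the frame of socket2 below -0.0115 m and angle between the x axis of new3 and the x axis of socket2, either way round below 0.12 rad) or (horizontal distance between new3 and socket3 below 0.004 m and z of new3 in the frame of socket3 below -0.0115 m and angle between the x axis of new3 and the x axis of socket3, either way round below 0.12 rad)) and x of dead0 in the frame of scrap between -0.076 and 0.076 m and y of dead0 in the frame of scrap between -0.066 and 0.066 m and z of dead0 in the frame of scrap between -0.005 and 0.07 m and x of dead1 in the frame of scrap between -0.076 and 0.076 m and y of dead1 in the frame of scrap between -0.066 and 0.066 m and z of dead1 in the frame of scrap between -0.005 and 0.07 m and x of dead2 in the frame of scrap between -0.076 and 0.076 m and y of dead2 in the frame of scrap between -0.066 and 0.066 m and z of dead2 in the frame of scrap between -0.005 and 0.07 m and x of dead3 in the frame of scrap between -0.076 and 0.076 m and y of dead3 in the frame of scrap between -0.066 and 0.066 m and z of dead3 in the frame of scrap between -0.005 and 0.07 m), for 0.2 s.
2. the fuel tap's lever points at the green mark (0.80 rad, within 0.10) (value of joint fuel_lever between 0.7 and 0.9 rad), for 0.3 s.
3. with the fuel tap so set, the starter key is at its stop (above 0.88 rad) for half a second (all of step 2 and value of joint key above 0.88 rad), for 0.5 s.
At the end, for the whole second after the job is handed in: Every new relay present stands in a socket of its own, upright (0.07 rad), its foot at least 11.5 of 14 mm deep and within 4 mm of the socket's centre; every burnt relay lies inside the scrap tray; the fuel lever is at 0.80 rad within 0.10; the key is back at rest (below 0.1 rad); all at rest (all of step 1 and all of step 2 and value of joint key below 0.1 rad and linear speed of each of new0, new1, new2, new3, dead0, dead1, dead2, dead3 below 0.02 m/s); the robot touches nothing.
It fails at once if the screwdriver is shifted by more than 4 cm (distance of driver from where it was at the start of the episode above 0.04 m).
It fails at once if the tape roll is shifted by more than 4 cm (distance of tape from where it was at the start of the episode above 0.04 m).
It fails at once if the green tin is shifted by more than 4 cm (distance of tin from where it was at the start of the episode above 0.04 m).
Of new0, new1, new2, new3 only 3 to 4 are there at a start; the rules pass over those that are not, and their reading is None.
Of dead0, dead1, dead2, dead3 only 1 to 2 are there at a start; the rules pass over those that are not, and their reading is None.
At some moment in a run one of new0, new1, new2, new3 may be knocked a few centimetres aside while the robot is not near it.
It also fails if it takes over 210 s, if anything falls off the work surface, if the arm or the gripper's body presses on something with over 40 N, if the wrist force passes 120 N, or if a joint passes its speed limit or range.

## Robot

A 6-joint arm with a two-finger parallel gripper is mounted at the origin on the work surface. World frame = base frame: x ahead of the robot, y to its left, z up, the work surface at z = 0. Lengths are in m, angles in rad, forces in N, time in s.
With the tool pointing down it reaches from about 0.325 to 0.9 m from the base axis. Payload 3.5 kg.
Tool frame: the origin (TCP) lies at the very end of the fingers, on their centre line; the grasp point (between the pads) lies env.pinch_z behind it (env.pinch_z is the distance from the TCP to the grasp point, in m); z points along the fingers, y is the line along which they close (so a half turn about z gives the same grasp; the last joint's range is limited). The gripper opens to 85 mm and grips with 20 to 120 N. Pads are 22 mm wide; open, the fingers measure 114 mm over their backs; the gripper's body (76 mm by 85 mm) begins 54 mm behind the grasp point. The pads swing forward as they close: fully open they stand 13 mm farther back than shut.
Start: joints at [1.154, 0.276, -0.026, 1.268, 0, 1.467], TCP at [0.193, 0.594, 0.231] pointing down, gripper open.
Joint ranges: [-3.12, 3.12], [-0.85, 1.88], [-1.08, 1.24], [-1.95, 2.15], [-1.57, 1.53], [-3.14, 3.14]. Speed limits (rad/s): [2.57, 2.57, 3.14, 3.14, 3.14, 3.14].

## Interface

Orientations are given as [roll, pitch, yaw] about the fixed x, y, z axes, in that order (R = Rz(yaw) Ry(pitch) Rx(roll)).
In Python, from rig import env gives the robot as it stands. The module is installed in compiled form; this text tells all that it offers. Calls block until the motion is done:
- env.move_to(position, orientation): joint-space move of the TCP to a pose.
- env.move_l(position, orientation=None, speed=0.15): straight line of the TCP; orientation=None keeps the orientation; speed is the mean speed in m/s.
- env.move_j(angles): joint-space move.
- env.open() and env.clamp(grasp_force=None): open the fingers fully, or close them until they stop; grasp_force is the grip in N (None keeps the last).
- env.wait(seconds).
- env.ik(position, orientation): joint angles nearest the present ones, or None.
- env.observe(): the state.
- env.read_camera(name): name is "side" or "top"; returns the picture (400x640x3 uint8, red, green, blue); there is no depth.
- env.camera_info(name): a dict with "intrinsics" (3x3 intrinsics, pixels), "view" (4x4, takes a point from world to camera coordinates). Camera axes: x right, y up, looking along -z (the intrinsics and any distortion apply to the point x, -y, -z); pixel columns grow to the right and rows downward; lengths in m; the calibration is good to about 2 mm. A picture is of the moment at which its call begins. camera_info takes no time and is no camera call.
A pose or a line that the arm cannot do raises env.IKError and nothing moves.
- env.close_job(): hands the job in; it is judged then, once.
Trained networks look in the newest picture that a camera, given by its name, has taken for a name from the list of things; names that differ only in an ending like _2 or _b are one class to them, and where a whole thing is asked for, a point or a joint stands for the part that bears it (a point fixed in the world has none). Each returns a list of dicts, best first, with "score" (0 to 1); they miss things now and then, are a little off and sometimes report something else, mostly with a low value. They report only what shows in the picture. A call takes as long as a camera call. They do not tell look-alikes from the thing itself.
- env.boxes_of(camera, target): "point" ([column, row] in pixels, amid what is visible of it).
- env.silhouettes(camera, target): "mask" (400x640 bool, what is visible of it) and "point" ([column, row] in pixels, amid what is visible of it).
- env.spot_point(camera, target): "point" ([column, row] in pixels: a listed point, or the origin of a listed thing).
The state is a dict: "time": time; "joint_pos": joint angles; "qd": joint speeds; "effort": joint torques, N m; "tool_pos": TCP position; "orientation": TCP orientation; "wrist_force": force on the tool from outside, world axes, zero at the start; "wrist_torque": the same for the moment, N m; "width": finger opening in m; "grip_force": force on a finger pad.
Only numpy, scipy, OpenCV 4.12 (cv2) and the standard library are available. Lean on these libraries where they do the work, as an engineer would, in place of code of your own. Each camera call takes 0.05 s, during which the arm holds its last target. There are 200 camera calls.

## Working session

There is one attempt and no reset: what is moved stays moved. The work goes in short steps, each a Python script; the robot and the scene stay as the last script left them, time stands still between calls to the robot, and variables do not carry over. Pictures are saved under pics/ and viewed, at most 14 in all, crops included, and the job is handed in when it is done.

```bash
mkdir -p pics; python3 - <<'E'
from rig import env
import cv2
for n in("top","side"):
    im=env.read_camera(n); cv2.imwrite(f"pics/{n}0.png",im[:,:,::-1])
    c=env.camera_info(n); print(n,c)
print(env.pinch_z,env.observe())
E
```

```text
top {'intrinsics': array([[500.74235913,   0.        , 325.87872962],
       [  0.        , 500.74235913, 191.82963153],
       [  0.        ,   0.        ,   1.        ]]), 'view': array([[-0.02819811, -0.99955288, -0.00994521,  0.03111337],
       [ 0.98768497, -0.02939227,  0.1536701 , -0.60440136],
       [-0.15389371, -0.00548953,  0.98807216, -1.04048723],
       [ 0.        ,  0.        ,  0.        ,  1.        ]])}
side {'intrinsics': array([[377.72914802,   0.        , 318.46945294],
       [  0.        , 377.72914802, 190.74773149],
       [  0.        ,   0.        ,   1.        ]]), 'view': array([[-0.99149268, -0.13010452,  0.00388259,  0.60736012],
       [ 0.09660498, -0.71555535,  0.69184393, -0.09906964],
       [-0.08723381,  0.68633327,  0.72203663, -0.92296433],
       [ 0.        ,  0.        ,  0.        ,  1.        ]])}
0.0187 {'time': 0.1, 'joint_pos': array([ 1.15359619e+00,  2.77088794e-01, -2.77157339e-02,  1.26800016e+00,
       -2.58044840e-05,  1.46740322e+00]), 'qd': array([-8.28826120e-04, -1.56219675e-03,  4.56288744e-03, -9.99121143e-05,
       -8.63236359e-04, -1.03932953e-03]), 'effort': array([ 4.00105564e-04, -4.46706676e+01,  2.96128732e+01,  8.46385461e-03,
       -7.97145731e-05,  7.37389115e-06]), 'tool_pos': array([0.19265731, 0.59383914, 0.23026492]), 'orientation': array([-3.13959235e+00, -1.81614331e-04,  2.82778547e+00]), 'wrist_force': array([-0.3051568 , -0.14366318, -1.21435597]), 'wrist_torque': array([-0.03517438, -0.00861345,  0.0123318 ]), 'grip_force': 0.0, 'width': 0.08511661001533995}
```

View pics/top0.png

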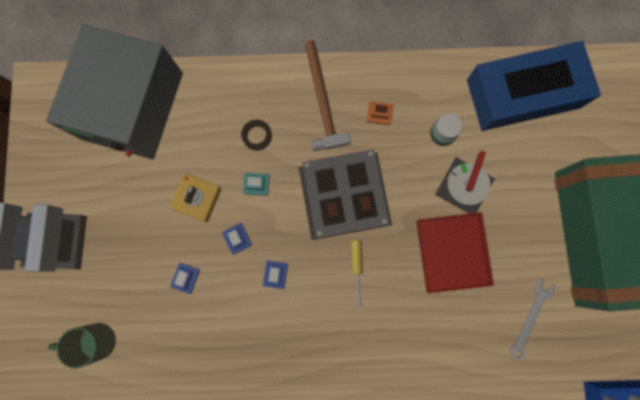

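View pics/side0.png

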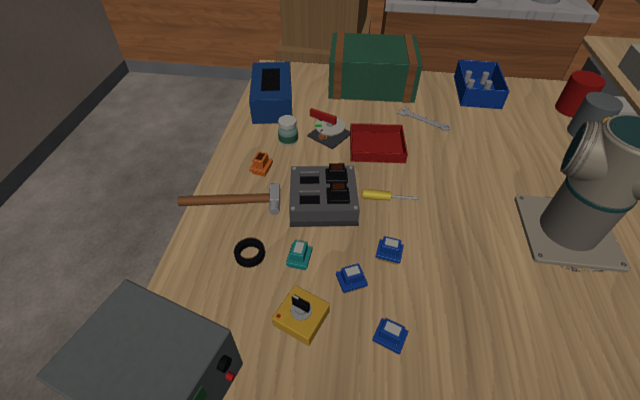

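Top view: new relays (blue) at (237,238), (184,278) and (275,275), with a turquoise look-alike at (256,183) to leave alone. Burnt relays are at (333,210) and (365,206), and the orange look-alike is at (380,112). The scrap tray is at (455,252), the tap hub near (470,185) with the green mark at (463,168), and the key at (196,197). The tin is at (446,128), the tape at (257,134) and the driver at (357,270).

Next I'll fit box models to the silhouettes in both cameras.

```bash
cat > h.py <<'E'
from rig import env
import numpy as np, cv2
from scipy.optimize import minimize
CI={n:env.camera_info(n) for n in("top","side")}
def proj(n,P):
    c=CI[n]; p=np.c_[P,np.ones(len(P))]@c["view"].T; p=p[:,:3]*[1,-1,-1]; q=p@c["intrinsics"].T
    return q[:,:2]/q[:,2:]
def unproj(n,px,z):
    c=CI[n]; d=np.linalg.inv(c["intrinsics"])@[px[0],px[1],1]; R,t=c["view"][:3,:3],c["view"][:3,3]
    d=R.T@(d*[1,-1,-1]); o=-R.T@t; return o+d*(z-o[2])/d[2]
def box(cx,cy,sx,sy,z0,z1): return np.array([[cx+a*sx/2,cy+b*sy/2,z] for a in(-1,1) for b in(-1,1) for z in(z0,z1)])
RELAY=[box(0,0,.048,.04,0,.014),box(0,0,.056,.048,.014,.026),box(0,0,.04,.03,.026,.052)]
PANEL=[box(0,0,.17,.16,0,.045)]; TRAY=[box(0,0,.16,.14,0,.035)]
def place(B,p,z): 
    c,s=np.cos(p[2]),np.sin(p[2]); return B@np.array([[c,s,0],[-s,c,0],[0,0,1]])+[p[0],p[1],z]
def render(n,boxes,p,z=0):
    m=np.zeros((1600,2560),np.uint8)
    for B in boxes:
        q=proj(n,place(B,p,z)); h=cv2.convexHull(((q+.5)*4*16-8).astype(np.int32)); cv2.fillConvexPoly(m,h,1,shift=4)
    return cv2.resize(m.astype(np.float32),(640,400),interpolation=cv2.INTER_AREA)
def fit(masks,boxes,p0,z=0):
    M={n:m.astype(np.float32) for n,m in masks.items()}
    def f(u):
        p=np.array(u)*[.01,.01,.2]; e=0
        for n in M: r=render(n,boxes,p,z); e+=1-np.minimum(r,M[n]).sum()/np.maximum(r,M[n]).sum()
        return e/len(M)
    best=None
    for y in p0[2] if np.ndim(p0[2]) else [p0[2]]:
        u0=np.array([p0[0],p0[1],y])/[.01,.01,.2]
        r=minimize(f,u0,method="Nelder-Mead",options=dict(initial_simplex=[u0,u0+[.8,0,0],u0+[0,.8,0],u0+[0,0,1]],maxiter=70,xatol=.01,fatol=2e-4))
        if best is None or r.fun<best.fun: best=r
    return best.x*[.01,.01,.2],best.fun
def blue(n,img=None):
    im=env.read_camera(n) if img is None else img
    h=cv2.cvtColor(im,cv2.COLOR_RGB2HSV); m=((h[...,0]>106)&(h[...,0]<128)&(h[...,1]>110)&(h[...,2]>60)).astype(np.uint8)
    return m,im
def find_new():
    """poses of blue relays: blobs of blue, holes filled"""
    out=[];B={}
    for n in CI:
        m,_=blue(n); m=cv2.morphologyEx(m,cv2.MORPH_CLOSE,np.ones((3,3)))
        cs,_=cv2.findContours(m,cv2.RETR_EXTERNAL,cv2.CHAIN_APPROX_NONE); B[n]=[]
        for c in cs:
            if 200<cv2.contourArea(c)<1500:
                k=np.zeros((400,640),np.uint8); cv2.drawContours(k,[cv2.convexHull(c)],-1,1,-1); B[n].append((c.mean((0,1)) if 0 else c[:,0].mean(0),k))
    for c,k in B["top"]:
        w=unproj("top",c,.025); ps=proj("side",w[None])[0]
        s=[b for b in B["side"] if np.hypot(*(b[0]-ps))<15]
        out.append((w,{"top":k,**({"side":s[0][1]} if s else {})}))
    return out
E
python3 - <<'E'
from h import *
for w,M in find_new():
    if .3<np.hypot(*w[:2])<.95:
        hull=[RELAY[0],RELAY[1],RELAY[2]]
        print("new",w.round(3),list(M),*fit(M,hull,[w[0],w[1],[0,.7,1.4,2.1]]))
def near(cam,t):
    return [(round(d["score"],2),np.round(d["point"],1)) for d in env.spot_point(cam,t)]
for t,z in [("lever_hub",.063),("green_mark",.039),("key_grip",.065),("socket0",.045),("dead0",.031),("new0",0),("scrap",0),("panel",0)]:
    for n in CI: print(t,n,[(s,p,unproj(n,p,z)[:2].round(4)) for s,p in near(n,t)])
for t,B,c in [("panel",PANEL,(345,195)),("scrap",TRAY,(455,252))]:
    M={}
    for n in CI:
        r=env.silhouettes(n,t)
        if r: M[n]=cv2.morphologyEx(r[0]["mask"].astype(np.uint8),cv2.MORPH_CLOSE,np.ones((9,9)))
        cv2.imwrite(f"pics/m_{t}_{n}.png",M[n]*255)
    w=unproj("top",c,.03)
    for k in (["top"],["side"],["top","side"]): print(t,k,*fit({n:M[n] for n in k},B,[w[0],w[1],[-.1,.2]]))
E
```

```text
new [ 0.171 -0.566  0.025] ['top'] [ 0.16188454 -0.54957619  1.45913659] 0.34929513931274414
new [0.431 0.129 0.025] ['top', 'side'] [ 0.43355649  0.12679568 -0.15219124] 0.206817626953125
lever_hub top [(0.62, array([472.8, 184.1]), array([ 0.6099, -0.3009])), (0.35, array([331.6, 213.1]), array([0.5565, 0.0026]))]
lever_hub side [(0.73, array([328.3, 118.9]), array([ 0.6218, -0.2951])), (0.17, array([250.6, 258. ]), array([0.7277, 0.2177]))]
green_mark top [(0.86, array([465.6, 170. ]), array([ 0.6456, -0.2945])), (0.72, array([277.9, 271.8]), array([0.4365, 0.121 ]))]
green_mark side []
key_grip top [(0.57, array([189.6, 192.6]), array([0.6092, 0.3051]))]
key_grip side [(0.68, array([301.8, 306.4]), array([0.6037, 0.3117])), (0.21, array([389.8, 203.4]), array([0.4387, 0.0256]))]
socket0 top [(0.96, array([328.8, 212.6]), array([0.5597, 0.0086])), (0.95, array([363. , 206.6]), array([ 0.5706, -0.0658])), (0.94, array([324.4, 180.6]), array([0.6302, 0.0161])), (0.6, array([354.9, 176.1]), array([ 0.6382, -0.0508]))]
socket0 side [(0.86, array([336.4, 194.4]), array([ 0.5683, -0.005
[... 1041 characters left out ...]
 , 252.5]), array([ 0.4678, -0.2642]))]
scrap side [(0.68, array([374.7, 145. ]), array([ 0.4753, -0.2687]))]
panel top [(0.94, array([344.9, 195. ]), array([ 0.6038, -0.029 ]))]
panel side [(0.82, array([322.9, 197.4]), array([ 0.605 , -0.0322]))]
panel ['top'] [ 0.60286558 -0.025896    0.15056988] 0.27381443977355957
panel ['side'] [ 0.60375298 -0.01718483  0.15500479] 0.2316625714302063
panel ['top', 'side'] [ 0.60279086 -0.01795501  0.14818029] 0.25655773282051086
scrap ['top'] [ 0.46941476 -0.26059371  0.08625835] 0.024546682834625244
scrap ['side'] [ 0.47096668 -0.26220674  0.08346085] 0.020721495151519775
scrap ['top', 'side'] [ 0.47037612 -0.26152028  0.08560517] 0.027933776378631592
```

```bash
cat >> h.py <<'E'
def sil(n,t): return [(d["score"],np.array(d["point"]),d["mask"].astype(np.uint8)) for d in env.silhouettes(n,t)]
def hull(m):
    cs,_=cv2.findContours(m,cv2.RETR_EXTERNAL,cv2.CHAIN_APPROX_NONE); c=max(cs,key=cv2.contourArea)
    k=np.zeros_like(m); cv2.drawContours(k,[cv2.convexHull(c)],-1,1,-1); return k
def isblue(im,m):
    h=cv2.cvtColor(im,cv2.COLOR_RGB2HSV)[m>0]; s=h[h[:,1]>100]; return len(s)>20 and np.median(s[:,0])>104
def find_new(pts=None):
    """fresh pictures; list of (pose, err, cams) of blue relays on the bench"""
    I={n:env.read_camera(n) for n in CI}; S={n:[s for s in sil(n,"new0") if s[0]>.25 and 100<s[2].sum()<2500 and isblue(I[n],s[2])] for n in CI}
    out=[]
    for sc,p,m in S["top"]:
        w=unproj("top",p,.03)
        if not .3<np.hypot(*w[:2])<.95 or any(np.hypot(*(w[:2]-o[0][:2]))<.03 for o in out): continue
        ps=proj("side",w[None])[0]; s=[b for b in S["side"] if np.hypot(*(b[1]-ps))<12]
        M={"top":m,**({"side":s[0][2]} if s else {})}
        p,e=fit(M,RELAY,[w[0],w[1],[0,.75,1.5,2.25]]); out.append((p,round(e,3),len(M)))
    return out,I
def draw(im,n,boxes,p,z=0,col=(255,255,0)):
    for B in boxes:
        q=proj(n,place(B,p,z)); cv2.polylines(im,[cv2.convexHull(((q+.5)*4-.5).astype(np.int32))],True,col,1)
E
python3 - <<'E'
from h import *
out,I=find_new()
for o in out: print("new",o)
M={n:sil(n,"panel")[0][2] for n in CI}
M={n:hull(cv2.morphologyEx(m,cv2.MORPH_OPEN,np.ones((3,3)))) for n,m in M.items()}
P=None
for k in (["top"],["side"],["top","side"]): P,e=fit({n:M[n] for n in k},PANEL,[.603,-.026,.15]); print("panel",k,P,e)
sx,sy=.05,.042
S=[box(a,b,sx,sy,.045,.045) for a in(-.035,.035) for b in(-.035,.035)]
for t in("fuel_lever","key"):
    for n in CI:
        for s,p,m in sil(n,t)[:2]: print(t,n,round(s,2),p,m.sum())
        cv2.imwrite(f"pics/{t}_{n}.png",sil(n,t)[0][2]*255)
for n,(c0,c1,r0,r1) in {"top":(160,500,125,305),"side":(235,415,90,350)}.items():
    b=cv2.resize(I[n],None,fx=4,fy=4,interpolation=cv2.INTER_CUBIC)
    draw(b,n,PANEL,P);draw(b,n,S,P,0,(0,255,0))
    for a in(-.035,.035):
        for q in(-.035,.035):
            w=place(np.array([[a,q,0]]),P,0)[0]
            if a<0: draw(b,n,RELAY[2:],[w[0],w[1],P[2]],.031,(255,0,255))
    for o in out: draw(b,n,RELAY[1:],o[0])
    b=b[4*r0:4*r1,4*c0:4*c1]; f=min(800/b.shape[1],600/b.shape[0],1)
    cv2.imwrite(f"pics/fit_{n}.png",cv2.resize(b,None,fx=f,fy=f,interpolation=cv2.INTER_AREA)[:,:,::-1])
E
```

```text
new (array([0.43104081, 0.32570733, 2.7558899 ]), np.float64(0.088), 2)
new (array([ 0.43217291,  0.12986335, -0.17746524]), np.float64(0.048), 1)
panel ['top'] [ 0.60292365 -0.02542915  0.15035926] 0.10773617029190063
panel ['side'] [ 0.603 -0.026  0.15 ] 1.0
panel ['top', 'side'] [ 0.60292365 -0.02542915  0.15035926] 0.5538680553436279
fuel_lever top 0.89 [473.3 173.4] 331
fuel_lever side 0.83 [326.4 115.8] 245
key top 0.74 [189.9 195.1] 186
key side 0.76 [301.4 304. ] 245
key side 0.42 [317.4 199.1] 3291
```

View pics/fit_top.png

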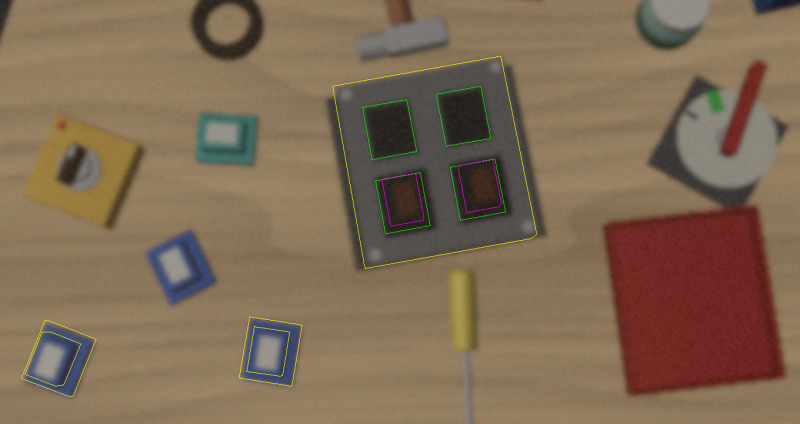

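View pics/fit_side.png

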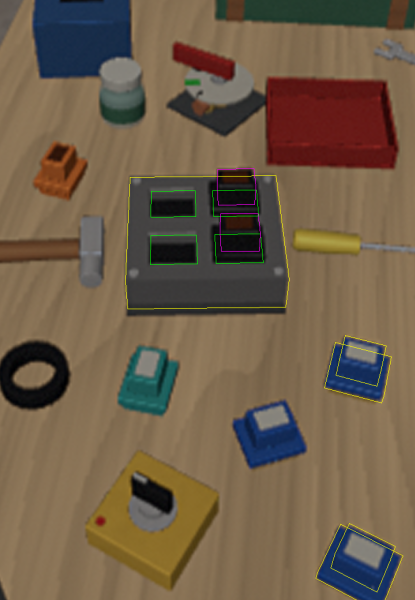

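Both overlays agree: the sockets sit on the fitted panel to about 2 mm, and the burnt relays are in the two near sockets. The blue relay fits are a bit loose and one was missed, so I'll switch to colour hulls. I'll also fit the lever and key.

```bash
cat >> h.py <<'E'
RH=[np.vstack(RELAY)]
def find_new(I=None):
    I=I or {n:env.read_camera(n) for n in CI}; B={}
    for n in CI:
        f=cv2.GaussianBlur(I[n],(3,3),0).astype(int); r,g,b=f[...,0],f[...,1],f[...,2]
        m=((b>r+25)&(b>1.25*g)).astype(np.uint8); m=cv2.morphologyEx(m,cv2.MORPH_CLOSE,np.ones((3,3))); B[n]=[]
        cs,_=cv2.findContours(m,cv2.RETR_EXTERNAL,cv2.CHAIN_APPROX_NONE)
        for c in cs:
            h=cv2.convexHull(c)
            if 200<cv2.contourArea(h)<2500:
                k=np.zeros((400,640),np.uint8); cv2.drawContours(k,[h],-1,1,-1); mo=cv2.moments(k,True); B[n].append((np.array([mo["m10"],mo["m01"]])/mo["m00"],k))
    out=[]
    for c,k in B["top"]:
        w=unproj("top",c,.022)
        if not .3<np.hypot(*w[:2])<.9 or abs(w[1])>.45: continue
        s=[b for b in B["side"] if np.hypot(*(b[0]-proj("side",w[None])[0]))<10]
        M={"top":k,**({"side":s[0][1]} if s else {})}
        p,e=fit(M,RH,[w[0],w[1],[0,.75,1.5,2.25]]); out.append((p,round(float(e),3),len(M)))
    return out,I
E
python3 - <<'E'
from h import *
out,I=find_new()
for o in out: print("new",o)
for t,p0,z in(("fuel_lever",(.61,-.30),0),("key",(.606,.308),0)):
    B=[box(.025,0,.09,.012,.05,.076)] if t=="fuel_lever" else [box(0,0,.038,.01,.048,.078)]
    M={n:cv2.imread(f"pics/{t}_{n}.png",0)//255 for n in CI}
    for k in (["top"],["side"],["top","side"]): print(t,k,*fit({n:M[n] for n in k},B,[*p0,[-.8,-.4,0,.5]]))
# green mark, yellow/red dot
for n in CI:
    h=cv2.cvtColor(I[n],cv2.COLOR_RGB2HSV); m=((h[...,0]>40)&(h[...,0]<80)&(h[...,1]>120)&(h[...,2]>80)).astype(np.uint8)
    k,_,st,ce=cv2.connectedComponentsWithStats(m)
    print(n,[(ce[i].round(1),st[i,4],unproj(n,ce[i],.039)[:2].round(4)) for i in range(1,k) if st[i,4]>5])
    b=cv2.resize(I[n],None,fx=4,fy=4)
    for o in out: draw(b,n,RELAY[1:],o[0])
    (c0,c1,r0,r1)={"top":(160,300,165,305),"side":(260,420,230,360)}[n]
    cv2.imwrite(f"pics/n_{n}.png",b[4*r0:4*r1,4*c0:4*c1,::-1])
a=cv2.imread("pics/n_top.png");b=cv2.imread("pics/n_side.png");b=cv2.resize(b,(400,400)); a=cv2.resize(a,(400,400)); cv2.imwrite("pics/n.png",np.hstack([a,b]))
E
```

```text
new (array([ 0.43108724,  0.32483666, -0.38661899]), 0.155, 2)
new (array([ 0.43298527,  0.12965163, -0.18568648]), 0.172, 2)
new (array([0.51354416, 0.21293136, 0.42641919]), 0.159, 2)
fuel_lever ['top'] [ 0.61699796 -0.29684609 -0.43081863] 0.15906435251235962
fuel_lever ['side'] [ 0.61744245 -0.29485546 -0.49840614] 0.15180182456970215
fuel_lever ['top', 'side'] [ 0.61726129 -0.29675517 -0.43691873] 0.1651020050048828
key ['top'] [ 0.60436913  0.30401251 -0.40917701] 0.2353491187095642
key ['side'] [ 0.60872113  0.30554063 -0.46462688] 0.2446380853652954
key ['top', 'side'] [ 0.60566725  0.30496542 -0.43801338] 0.28777897357940674
top [(array([463.4, 167.3]), np.int32(21), array([ 0.6518, -0.2901]))]
side [(array([317.5, 125.5]), np.int32(12), array([ 0.6538, -0.2904]))]
```

View pics/n.png

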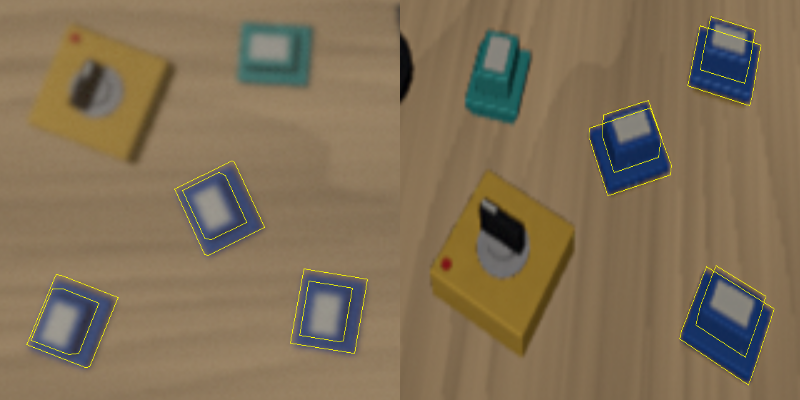

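The new relays fit well: (.431,.325), (.433,.130) and (.514,.213). Now I'll pull the burnt relays, gripping across panel x, where there are no neighbours.

```bash
cat >> h.py <<'E'
PAN=np.array([.6029,-.0254,.1504]); TR=np.array([.4704,-.2615,.0856])
def loc(F,a,b): return place(np.array([[a,b,0.]]),F,0)[0][:2]
def wrap(a): return (a+np.pi)%(2*np.pi)-np.pi
def yaw_for(close,xy,pref=0):  # tool yaw closing along direction `close`, last joint nearest pref
    j1=np.arctan2(xy[1],xy[0]); c=[wrap(close+np.pi/2),wrap(close-np.pi/2)]
    return min(c,key=lambda y:abs(wrap(j1+np.pi-y)-pref))
def go(xy,z,yaw): env.move_to([xy[0],xy[1],z],[np.pi,0,yaw])
def line(xy,z,yaw=None,v=.1): env.move_l([xy[0],xy[1],z],None if yaw is None else [np.pi,0,yaw],speed=v)
def st(tag=""):
    o=env.observe(); print(tag,"t%.1f"%o["time"],"p",o["tool_pos"].round(4),"yaw %.3f"%o["orientation"][2],"F",o["wrist_force"].round(1),"w %.4f"%o["width"],"g %.0f"%o["grip_force"],"j6 %.2f"%o["joint_pos"][5],flush=True); return o
E
python3 - <<'E'
from h import *
xy=loc(PAN,-.035,-.035); y=yaw_for(PAN[2],xy)
go(xy,.16,y); st("hover"); line(xy,.061,v=.08); st("down"); env.clamp(60); st("clamp")
line(xy,.16,v=.05); st("up")
t=loc(TR,.037,0); ty=yaw_for(TR[2]+np.pi/2,t)
go(t,.16,ty); line(t,.038,v=.1); st("tray"); env.open(); line(t,.16,v=.2); st("done")
xy=loc(PAN,-.035,.035); y=yaw_for(PAN[2],xy)
go(xy,.16,y);line(xy,.061,v=.08); st("down"); env.clamp(60); st("clamp")
line(xy,.16,v=.05); st("up")
E
```

```text
hover t4.7 p [ 0.5737 -0.0645  0.1601] yaw 1.722 F [ 0.8 -0.6 -0.3] w 0.0853 g 0 j6 1.20
down t6.1 p [ 0.5742 -0.0654  0.0617] yaw 1.721 F [0.3 0.1 0.2] w 0.0854 g 0 j6 1.20
clamp t6.6 p [ 0.5742 -0.0654  0.0615] yaw 1.721 F [ 0.4 -0.   2.4] w 0.0388 g 62 j6 1.20
up t8.7 p [ 0.5733 -0.0652  0.1597] yaw 1.721 F [-0.4 -0.2 -0.6] w 0.0386 g 62 j6 1.20
tray t11.7 p [ 0.5079 -0.2588  0.0388] yaw -3.056 F [ 0.2  0.1 -1.4] w 0.0393 g 61 j6 -0.67
done t13.0 p [ 0.5065 -0.2579  0.159 ] yaw -3.056 F [-0.6  0.6  0.5] w 0.0855 g 0 j6 -0.67
down t16.1 p [0.5637 0.0039 0.0617] yaw 1.721 F [-0.5  0.2 -0. ] w 0.0858 g 0 j6 1.31
clamp t16.6 p [0.5637 0.0039 0.0616] yaw 1.721 F [0.1 0.  1.9] w 0.0385 g 62 j6 1.31
up t18.7 p [0.5628 0.004  0.1597] yaw 1.721 F [ 0.7 -1.2 -0.6] w 0.0386 g 62 j6 1.31
```

```bash
cat >> h.py <<'E'
def grab(p,last):
    """centre relay by two squeezes; last: 0 = hold across its x, 1 = across its y"""
    xy=p[:2]; order=[p[2]+np.pi/2,p[2]] if last==0 else [p[2],p[2]+np.pi/2]
    y0,y1=[yaw_for(a,xy) for a in order]
    if abs(wrap(y1-y0))>2: y1=wrap(y1+np.pi)
    go(xy,.12,y0); line(xy,.030,v=.1); env.clamp(20); st("sq1"); env.open(); line(xy,.075,v=.15); line(xy,.075,y1,v=.1); line(xy,.030,v=.1); env.clamp(50); st("sq2")
    line(xy,.16,v=.15)
def insert(s,close,F=8,top=.082,home=.0615):
    y=yaw_for(close,s); go(s,.12,y); line(s,top,v=.1); env.wait(.2)
    f0=env.observe()["wrist_force"][2]
    offs=[(0,0)]+[(r*np.cos(a),r*np.sin(a)) for r in(.0012,.0022,.0032) for a in np.arange(8)*np.pi/4]
    for dx,dy in offs:
        q=(s[0]+dx,s[1]+dy); line(q,.078,v=.05); z=.078
        while z>home:
            z=max(z-.002,home); line(q,z,v=.03); f=env.observe()["wrist_force"][2]-f0
            if f>F and z>.066: break
            if f>30: break
        else:
            st(f"in at {dx*1e3:.1f},{dy*1e3:.1f}"); return True,np.array(q)
        if z<=.066: st("deep stop"); return True,np.array(q)
        print("blocked %.3f F%.1f"%(z,f),end=" ")
    st("FAILED"); return False,np.array(q)
E
python3 - <<'E'
from h import *
t=loc(TR,-.037,0); ty=yaw_for(TR[2]+np.pi/2,t)
go(t,.16,ty); line(t,.038,v=.1); st("tray"); env.open(); line(t,.18,v=.2)
out,I=find_new(); print(out)
p=min((o[0] for o in out),key=lambda p:abs(p[0]-.433)+abs(p[1]-.13))
grab(p,0)
s=loc(PAN,-.035,.035)
ok,q=insert(s,PAN[2]); st("ins")
E
```

```text
tray t21.9 p [ 0.4341 -0.2651  0.0387] yaw -3.056 F [ 0.3  0.  -0.4] w 0.0390 g 62 j6 -0.76
[(array([ 0.43080327,  0.32443091, -0.41164131]), 0.153, 2), (array([ 0.43298527,  0.12965163, -0.18568648]), 0.172, 2), (array([0.51324351, 0.21300782, 0.44979251]), 0.158, 2)]
sq1 t26.5 p [0.4333 0.1297 0.0304] yaw 2.956 F [ 0.1 -0.5  3.7] w 0.0296 g 21 j6 0.33
sq2 t30.3 p [0.4339 0.1298 0.0308] yaw -1.756 F [ 0.4 -0.9  4.9] w 0.0390 g 52 j6 -1.24
in at 0.0,0.0 t36.7 p [0.5634 0.0033 0.0619] yaw 1.721 F [ 1.  -6.2  0.7] w 0.0388 g 52 j6 1.31
ins t36.7 p [0.5634 0.0033 0.0619] yaw 1.721 F [ 1.  -6.2  0.7] w 0.0388 g 52 j6 1.31
```

```bash
python3 - <<'E'
from h import *
env.open(); o=env.observe()["tool_pos"]; line(o[:2],.16,v=.15)
go((.45,-.2),.25,3.0)
D=np.array([0,-.0007])
for k,(tgt,s,last) in enumerate([((.513,.213),loc(PAN,-.035,-.035),0),((.431,.324),loc(PAN,.035,.035),1)]):
    out,I=find_new(); print([(o[0].round(3),o[1]) for o in out])
    c=[o[0] for o in out if np.hypot(*(o[0][:2]-PAN[:2]))>.12]
    p=min(c,key=lambda p:np.hypot(*(p[:2]-tgt))); 
    if np.hypot(*(p[:2]-tgt))>.08: print("lost"); break
    grab(p,last)
    ok,q=insert(s+D,PAN[2]+(np.pi/2 if last else 0))
    if not ok: break
    env.open(); line(q,.16,v=.15)
    go((.45,-.2),.25,3.0)
I={n:env.read_camera(n) for n in CI}
a=cv2.resize(I["top"][120:300,160:510],(800,411),interpolation=cv2.INTER_CUBIC); cv2.imwrite("pics/after_top.png",a[:,:,::-1])
a=cv2.resize(I["side"][90:350,235:435],(460,600),interpolation=cv2.INTER_CUBIC); cv2.imwrite("pics/after_side.png",a[:,:,::-1])
st()
E
```

```text
[(array([ 0.431,  0.325, -0.387]), 0.155), (array([0.513, 0.213, 0.44 ]), 0.156), (array([0.567, 0.002, 0.119]), 0.344)]
sq1 t42.9 p [0.5137 0.2134 0.0304] yaw -2.702 F [-0.4  0.8  2. ] w 0.0297 g 25 j6 -0.16
sq2 t46.7 p [0.5143 0.2135 0.0308] yaw 2.011 F [-0.8 -0.6  3.3] w 0.0387 g 53 j6 1.41
in at 0.0,0.0 t52.1 p [ 0.5737 -0.0662  0.0619] yaw 1.721 F [-0.3 -3.9  2.1] w 0.0386 g 52 j6 1.19
[(array([ 0.431,  0.324, -0.404]), 0.153), (array([0.567, 0.003, 0.158]), 0.07), (array([ 0.576, -0.069,  0.133]), 0.277)]
sq1 t58.4 p [0.4314 0.3246 0.0306] yaw -1.974 F [0.4 0.  3.7] w 0.0396 g 21 j6 -0.64
sq2 t62.3 p [0.4313 0.3246 0.0306] yaw 2.738 F [-1.2 -0.4  3.8] w 0.0289 g 51 j6 0.93
in at 0.0,0.0 t67.9 p [0.6325 0.0135 0.0617] yaw -2.991 F [ 0.7 -4.  -0.2] w 0.0292 g 50 j6 -0.23
 t70.5 p [ 0.4505 -0.1993  0.2493] yaw 3.002 F [-0.1  0.5  0.6] w 0.0853 g 0 j6 -0.41
```

View pics/after_top.png

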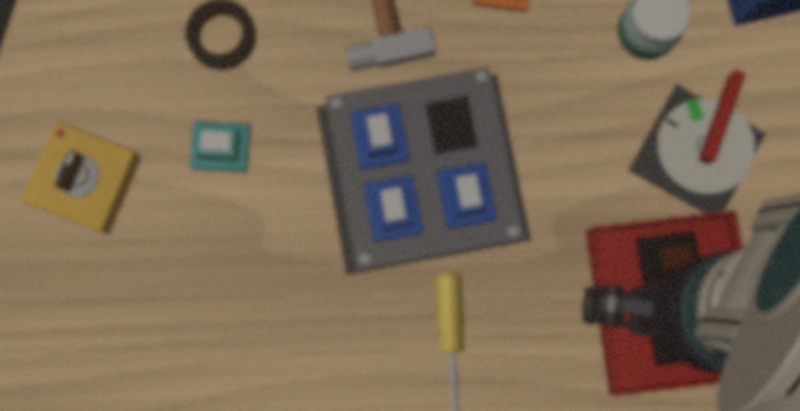

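View pics/after_side.png

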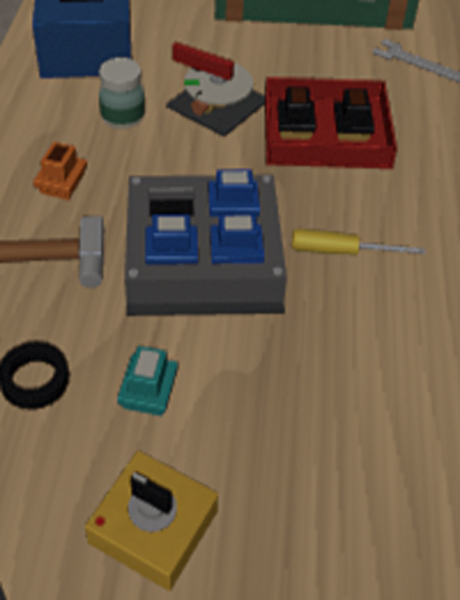

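All three new relays are home and both burnt ones lie in the tray. Next is the tap: first refine the hub with the dial circle and the mark directions.

```bash
python3 - <<'E'
from h import *
go((.45,.1),.3,3.0)
I={n:env.read_camera(n) for n in CI}
cv2.imwrite("pics/full.png",I["top"][:,:,::-1])
for n,(c0,c1,r0,r1) in {"top":(430,505,140,220),"side":(300,360,95,150)}.items():
    im=I[n]; h=cv2.cvtColor(im,cv2.COLOR_RGB2HSV); m=np.zeros((400,640),np.uint8)
    m[r0:r1,c0:c1]=((h[...,1]<60)&(h[...,2]>120))[r0:r1,c0:c1]
    cs,_=cv2.findContours(m,cv2.RETR_EXTERNAL,cv2.CHAIN_APPROX_NONE); c=max(cs,key=cv2.contourArea); hl=cv2.convexHull(c)[:,0]
    P=np.array([unproj(n,p,.039)[:2] for p in hl]); (cx,cy),r=cv2.minEnclosingCircle((P*1000).astype(np.float32)); e=cv2.fitEllipse((P*1000).astype(np.float32))
    print(n,"circ",cx,cy,r,"ell",e)
    g=((h[...,0]>40)&(h[...,0]<80)&(h[...,1]>120)&(h[...,2]>80)); g[:,:300]=0; g[:100]=0;g[220:]=0
    ys,xs=np.nonzero(g); w=unproj(n,(xs.mean(),ys.mean()),.039)[:2]; print("green",w,len(xs))
M={n:sil(n,"fuel_lever")[0][2] for n in CI}
rm={}
for n in CI:
    f=I[n].astype(int); r=((f[...,0]>1.9*f[...,1])&(f[...,0]>90)).astype(np.uint8)
    z=np.zeros_like(r); c0,c1,r0,r1={"top":(445,505,140,200),"side":(300,352,100,132)}[n]; z[r0:r1,c0:c1]=r[r0:r1,c0:c1]; rm[n]=z; print(z.sum())
L=[box(.025,0,.09,.012,.05,.076)]
for k in (["top"],["side"],["top","side"]): print(k,*fit({n:rm[n] for n in k},L,[.614,-.297,[-.7,-.4]]))
E
```

```text
top circ 616.4075317382812 -299.3728332519531 46.362091064453125 ell ((615.8106079101562, -299.3542785644531), (90.27779388427734, 91.69234466552734), 178.35519409179688)
green [ 0.65170936 -0.29027862] 20
side circ 616.9031982421875 -299.4642639160156 46.43495178222656 ell ((618.4036865234375, -300.18896484375), (88.63621520996094, 93.81839752197266), 2.9248459339141846)
green [ 0.6538051  -0.29035916] 12
210
208
['top'] [ 0.61799478 -0.29770337 -0.47812083] 0.4037399888038635
['side'] [ 0.61900333 -0.29679208 -0.4798376 ] 0.281002938747406
['top', 'side'] [ 0.618018   -0.29784764 -0.46834751] 0.3440062701702118
```

View pics/full.png

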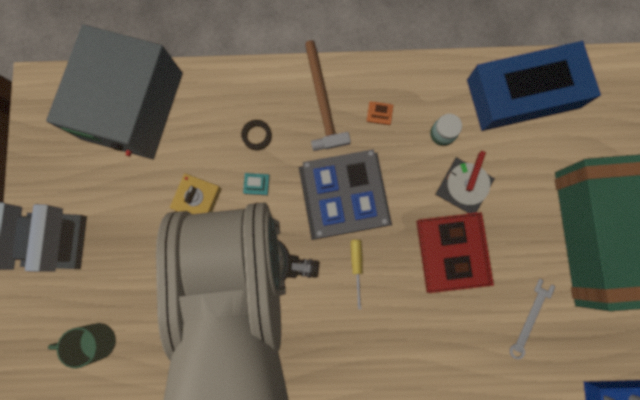

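The hub is at (.617,-.2985) and the mark direction is 0.23 rad, with the lever at about -0.46. No fourth blue relay is visible. Now I'll grip the lever and turn it.

```bash
cat >> h.py <<'E'
def turn(hub,r,a0,a1,z,y0,n=8,v=.05):
    for a in np.linspace(a0,a1,n+1)[1:]:
        line((hub[0]+r*np.cos(a),hub[1]+r*np.sin(a)),z,wrap(y0+a-a0),v=v)
E
python3 - <<'E'
from h import *
H=np.array([.617,-.2985]); a0,a1,r,z=-.46,.23,.022,.047
xy=H+r*np.array([np.cos(a0),np.sin(a0)]); y=yaw_for(a0+np.pi/2,xy); print(y,wrap(np.arctan2(*xy[::-1])+np.pi-y))
go(xy,.16,y); line(xy,z,v=.1); st("down"); env.clamp(25); st("grip"); 
turn(H,r,a0,a1,z,y); o=st("turned"); print(o["wrist_torque"])
env.open(); o=st("open"); line(o["tool_pos"][:2],.17,v=.15); go((.45,.1),.3,3.0)
I={n:env.read_camera(n) for n in CI}
rm={}
for n in CI:
    f=I[n].astype(int); q=((f[...,0]>1.9*f[...,1])&(f[...,0]>90)).astype(np.uint8)
    zz=np.zeros_like(q); c0,c1,r0,r1={"top":(435,505,130,200),"side":(290,355,95,135)}[n]; zz[r0:r1,c0:c1]=q[r0:r1,c0:c1]; rm[n]=zz
L=[box(.025,0,.09,.012,.05,.076)]
for k in (["top"],["side"],["top","side"]): print(k,*fit({n:rm[n] for n in k},L,[.617,-.297,[.1,.3]]))
a=cv2.resize(I["top"][130:230,415:515],(500,500),interpolation=cv2.INTER_CUBIC); b=cv2.resize(I["side"][90:150,280:340],(300,300),interpolation=cv2.INTER_CUBIC)
b=np.vstack([b,np.zeros((200,300,3),np.uint8)]); cv2.imwrite("pics/lever.png",np.hstack([a,b])[:,:,::-1])
E
```

```text
2.681592653589793 0.009109823277347662
down t74.9 p [ 0.6375 -0.3087  0.048 ] yaw 2.682 F [-0.6 -0.1 -0.3] w 0.0856 g 0 j6 -0.08
grip t75.6 p [ 0.637  -0.3083  0.0472] yaw 2.682 F [1.2 0.1 1.4] w 0.0114 g 28 j6 -0.08
turned t77.6 p [ 0.6387 -0.2929  0.0471] yaw -2.915 F [1.9 4.9 1.6] w 0.0117 g 29 j6 -0.75
[ 0.98536234 -0.47158309 -0.00524427]
open t78.3 p [ 0.6384 -0.2936  0.047 ] yaw -2.912 F [ 0.2 -0.6  0.3] w 0.0854 g 0 j6 -0.75
['top'] [ 0.61457035 -0.29718415  0.17308577] 0.3877362608909607
['side'] [ 0.61765928 -0.29581265  0.13498502] 0.29010236263275146
['top', 'side'] [ 0.61749776 -0.2964491   0.19095706] 0.34166860580444336
```

View pics/lever.png

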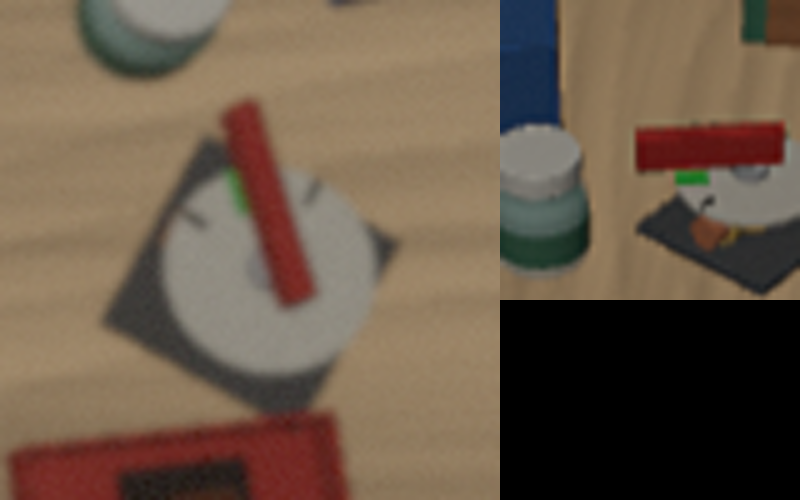

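The lever now lies over the green mark, which sits between the two end ticks. I'll check the angle with a better mask and by unprojecting the ticks.

```bash
python3 - <<'E'
from h import *
I={n:env.read_camera(n) for n in CI}; rm={}
for n in CI:
    f=I[n].astype(int); q=((f[...,0]>f[...,1]+45)&(f[...,1]<85)).astype(np.uint8)
    zz=np.zeros_like(q); c0,c1,r0,r1={"top":(435,505,130,200),"side":(290,355,95,132)}[n]; zz[r0:r1,c0:c1]=q[r0:r1,c0:c1]; rm[n]=zz; print(n,zz.sum(),render(n,[box(.025,0,.09,.012,.05,.076)],[.617,-.2985,.23]).sum())
    e=cv2.minAreaRect(np.argwhere(zz)[:,::-1].astype(np.float32)); c=cv2.boxPoints(e); l=sorted([(np.hypot(*(c[i]-c[(i+1)%4])),i) for i in range(4)])[:2]
    m=[(c[i]+c[(i+1)%4])/2 for _,i in l]; w=[unproj(n,p,.07)[:2] for p in m]; print(w)
L=[box(.025,0,.09,.012,.05,.076)]
for k in (["top"],["side"],["top","side"]): print(k,*fit({n:rm[n] for n in k},L,[.617,-.297,[.1,.3]]))
T=[unproj("top",(415+x/5,130+y/5),.039)[:2] for x,y in((313,190),(193,217))]
print([np.arctan2(*(t-[.617,-.2985])[::-1]) for t in T])
E
```

```text
top 269 410.4375
[array([ 0.68234182, -0.28142994]), array([ 0.59750936, -0.30056368])]
side 291 297.625
[array([ 0.68577214, -0.29197024]), array([ 0.53989787, -0.26782061])]
['top'] [ 0.61693136 -0.29814561  0.19357888] 0.34129172563552856
['side'] [ 0.61816312 -0.30007357  0.22465861] 0.23207229375839233
['top', 'side'] [ 0.61761465 -0.29787992  0.18573779] 0.2880288362503052
[np.float64(-0.6092732316460787), np.float64(0.9542274456389434)]
```

Every estimate puts the lever within 0.04 rad of the mark. Now the key: get its axis from the yellow box, then grip and turn it.

```bash
python3 - <<'E'
from h import *
go((.45,-.15),.3,3.0)
I={n:env.read_camera(n) for n in CI}; M={};K={}
for n in CI:
    h=cv2.cvtColor(I[n],cv2.COLOR_RGB2HSV); m=((h[...,0]>17)&(h[...,0]<32)&(h[...,1]>150)).astype(np.uint8)
    z=np.zeros_like(m); c0,c1,r0,r1={"top":(150,235,165,232),"side":(260,345,275,350)}[n]; z[r0:r1,c0:c1]=m[r0:r1,c0:c1]; M[n]=hull(cv2.morphologyEx(z,cv2.MORPH_OPEN,np.ones((3,3)))); K[n]=sil(n,"key")[0][2]
B=[box(0,0,.085,.085,0,.035)]
for k in (["top"],["side"],["top","side"]): print(k,*fit({n:M[n] for n in k},B,[.61,.3,[-.5,-.1]]))
for k in (["top"],["side"],["top","side"]): print("bow",k,*fit({n:K[n] for n in k},[box(0,0,.038,.01,.048,.078)],[.606,.305,[-.6,-.3]]))
a=cv2.resize(I["top"][165:230,160:230],(420,390),interpolation=cv2.INTER_CUBIC); b=cv2.resize(I["side"][285:345,270:335],(380,390),interpolation=cv2.INTER_CUBIC)
cv2.imwrite("pics/key.png",np.hstack([a,b])[:,:,::-1])
E
```

```text
['top'] [ 0.61514162  0.30242532 -0.66541961] 0.9945199489593506
['side'] [ 0.60749354  0.30402939 -0.37157234] 0.04844367504119873
['top', 'side'] [ 0.60749354  0.30402939 -0.37157234] 0.5215086340904236
bow ['top'] [ 0.60528561  0.30495248 -0.42812839] 0.21684211492538452
bow ['side'] [ 0.60833179  0.30579325 -0.50585912] 0.2160317301750183
bow ['top', 'side'] [ 0.60621943  0.30593194 -0.43179019] 0.2524632513523102
```

View pics/key.png

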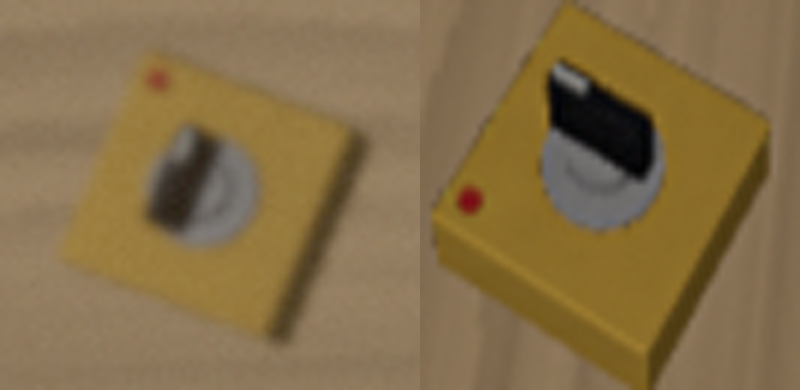

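```bash
python3 - <<'E'
from h import *
H=np.array([.607,.3045]); a0,z=-.40,.047
y=yaw_for(a0+np.pi/2,H,-.5)
go(H,.16,y); line(H,z,v=.1); st("down"); env.clamp(35); o=st("grip"); print(o["wrist_torque"])
for k in range(1,7):
    line(H,z,wrap(y-k*1.06/6),v=.05); o=env.observe(); print(k,o["orientation"][2],o["wrist_torque"].round(3),o["wrist_force"].round(1),round(o["time"],1))
env.wait(1.1); o=st("held"); print(o["wrist_torque"])
I=env.read_camera("side"); cv2.imwrite("pics/keyheld.png",cv2.resize(I[250:350,250:350],(500,500),interpolation=cv2.INTER_CUBIC)[:,:,::-1])
E
```

```text
down t85.4 p [0.6078 0.3048 0.048 ] yaw 2.742 F [-0.1 -0.6  0.7] w 0.0855 g 0 j6 0.77
grip t86.1 p [0.6079 0.3045 0.0487] yaw 2.742 F [-1.7 -1.4  6.5] w 0.0097 g 39 j6 0.77
[-0.21584199  0.26142229  0.04393448]
1 2.5646297651294816 [-0.334  0.249  0.056] [-1.2 -1.5  5.5] 86.4
2 2.387896625009741 [-0.519  0.347  0.084] [-2.2 -3.4  7.6] 86.7
3 2.2112617475917817 [-0.543  0.471  0.08 ] [-2.9 -3.2  7.4] 87.0
4 2.0346043105449203 [-0.687  0.586  0.058] [-2.5 -3.7  8.1] 87.4
5 1.858086246750994 [-0.746  0.697  0.113] [-4.  -2.5  8.5] 87.7
6 1.6858077154309812 [-0.966  0.787  1.345] [-3.9 -4.2 10.4] 88.0
held t89.1 p [0.6064 0.3033 0.0487] yaw 1.686 F [-4.4 -4.7  9.2] w 0.0094 g 63 j6 1.83
[-0.91937689  0.76567722  1.35763246]
```

The torque jump to 1.35 N m shows the key reached its stop, and it was held there. Now I'll return it, release, back off and check.

```bash
python3 - <<'E'
from h import *
H=np.array([.607,.3045]); z=.047
y=yaw_for(-.40+np.pi/2,H,-.5)
for k in(4,2,0): line(H,z,wrap(y-k*1.06/6),v=.05)
st("back"); env.open(); o=st("open"); line(o["tool_pos"][:2],.2,v=.12); go((.42,.1),.32,3.0); env.wait(.5)
I={n:env.read_camera(n) for n in CI}
a=cv2.resize(I["top"][120:300,160:510],(800,411),interpolation=cv2.INTER_CUBIC); cv2.imwrite("pics/fin_top.png",a[:,:,::-1])
a=cv2.resize(I["side"][90:350,235:435],(460,600),interpolation=cv2.INTER_CUBIC); cv2.imwrite("pics/fin_side.png",a[:,:,::-1])
E
```

```text
back t90.7 p [0.6078 0.3045 0.0487] yaw 2.742 F [-2.2 -2.6  5.5] w 0.0091 g 39 j6 0.77
open t91.4 p [0.6069 0.3045 0.0469] yaw 2.742 F [ 0.  -0.1 -0.5] w 0.0851 g 0 j6 0.77
```

View pics/fin_side.png

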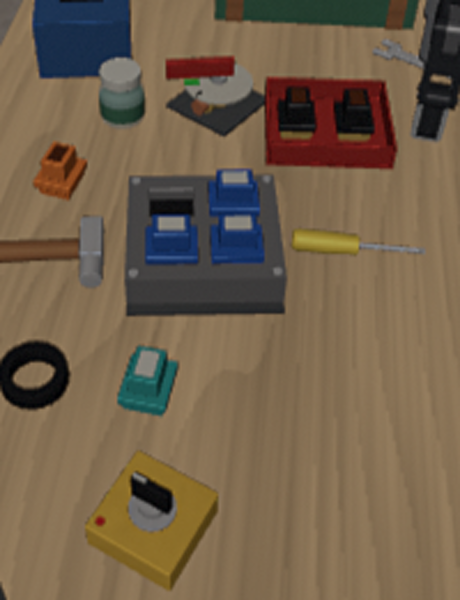

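The final side view shows everything in place: relays seated, burnt ones in the tray, lever at the mark, key at rest and bystanders unmoved. Handing in.

```bash
python3 -c "
from rig import env
print(env.close_job())"
```

```text
the job is handed in; nothing more can be done
None
```

I handed the job in at about 95 s; it returned no verdict. Both burnt relays are in the scrap tray, all three blue relays are plugged home, and the fuel lever points at the green mark. The key was held at its stop for about a second and is back at rest, and the bystanders look unmoved in the last picture.

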